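# Unlock a mould clamp: back off its wing nut beside a wire rack and swing the bar clear

### The job

Open the clamp so that the aluminium mould can be lifted out later: unscrew the big wing nut (counter-clockwise seen from above) until it has risen clear of the red catches on the blue hold-down bar, then swing the bar by its red handle towards the robot until no part of it is over the mould. Leave the nut raised and the mould where it is, do not knock against the green wire rack that overhangs the nut, and do not disturb the brick, jar or crucible.

Things in the scene. Friction and masses are not known exactly. Their poses are not given: they have to be found in the camera images.
- clamp: Fixed clamp; origin on the bench surface, z up. Dark steel base plate, x -70 to +120, y -175 to +135 mm in its frame, 20 mm thick. In its frame the bar's pivot column stands at (0, +90) mm and a fixed vertical threaded stud, 10 mm thick, at (0, -90) mm. At the start the bar lies from column to stud, over the mould; it opens towards -x.
- stud_top (a point): Top of the stud, on its axis, 190 mm above the bench: it rises far above the wing nut, so a hand cannot come down over the nut's middle; take one wing at a time. The nut turns about this vertical axis.
- nut (a joint): Turn of the brass wing nut, rad: grows counter-clockwise seen from above; 0 = screwed down, stop at 6.0; starts between 0 and 0.8. It rises 1.9 mm per rad and frees the bar at about 4.0. Two opposite vertical wings, 150 mm over the tips. Wing a points 100 degrees (1.745 rad) counter-clockwise from the clamp's x axis at 0. Turning takes 0.12 N m; it stays where left.
- wing_a (a point): Middle of the outer part of wing a, 56 mm from the stud axis and 103 mm above the bench when joint nut reads 0; a good place to pinch across its 10 mm thickness. This part reaches from 40 to 75 mm out and is 26 mm high (90 to 116 mm above the bench at 0).
- wing_b (a point): The same point of the opposite wing, b.
- flange (a point): Centre of the underside of the nut's round flange (40 mm across, 6 mm thick, does not turn, rises with the nut); 78 mm above the bench when joint nut reads 0. It blocks the two red catches of the bar until its underside is above their tops, 85.5 mm above the bench.
- rack: Fixed green wire rack overhanging the +x side of the nut. Origin on the stud axis, 20 mm above the bench, axes as the clamp's. Three 8 mm rods along y, -75 to +75 mm, at x = 62, 78, 94 mm, 142 mm above the bench; two uprights at x = 106, y = +-75 mm. Wings pass beneath, fingers do not: a wing can be taken from above only if it points over 75 degrees away from the rack's +x.
- bar (a joint): Swing of the blue hold-down bar about its vertical pivot, rad: 0 = across the mould, its fork round the stud; grows as it swings to the clamp's -x side (clockwise from above), stop at 1.8. 30 mm wide, 12 mm thick, top 77.5 mm above the bench, fork 62 mm wide, end 212 mm from the pivot. Clear of the mould from about 1.0. Resistance 0.12 N m; it stays where left.
- pivot (a point): On the bar's vertical pivot axis, 77.5 mm above the bench; a steel cap 24 mm across stands here up to 90 mm.
- handle (a point): On the bar's red upright handle (18 mm diameter, from 77.5 to 125.5 mm above the bench); this point is on its axis, 101.5 mm above the bench, 80 mm from the pivot axis.
- mould: Loose two-part aluminium mould 80 x 90 x 45 mm (x, y, z) on the base plate under the bar; origin at the centre of its underside.
- crucible: Bystander: loose terracotta crucible, 72 mm across, 50 mm high, origin at the centre of its underside.
- jar: Bystander: loose amber jar with white lid, 60 mm across, 85 mm high, origin at the centre of its underside.
- brick: Bystander: loose grey fire brick 110 x 70 x 35 mm (x, y, z), origin at the centre of its underside.

How it is judged:
By the outcome, as a careful person would: the job done as asked, in the order asked, and still so for the second after the job is handed in, with the robot touching nothing.
It also fails if it takes over 72 s, if anything falls off the work surface, if the arm or the gripper's body presses on something with over 40 N, if the wrist force passes 120 N, or if a joint passes its speed limit or range.

### The arm

A 6-joint arm with a two-finger parallel gripper is mounted at the origin on the work surface. World frame = base frame: x ahead of the robot, y to its left, z up, the work surface at z = 0. Lengths are in m, angles in rad, forces in N, time in s.
With the tool pointing down it reaches from about 0.35 to 0.975 m from the base axis. Payload 4.9 kg.
Tool frame: the origin (TCP) lies on the centre line of the jaws, within the pads' length; the fingertips stand 8 mm ahead of it and the grasp point (between the pads) lies 11 mm behind it; z points along the fingers, y is the direction in which the jaws open and shut (so a half turn about z gives the same grasp; the last joint's range is limited). The gripper opens to 85 mm and grips with 20 to 120 N. Pads are 22 mm wide; open, the fingers measure 114 mm over their backs; the gripper's body (76 mm by 85 mm) begins 54 mm behind the grasp point. The pads swing forward as they close: fully open they stand 13 mm farther back than shut.
Start: joints at [1.022, 0.053, 1.613, -0, 1.476, -0.119], TCP at [0.26, 0.568, 0.239] pointing down, gripper open.
Joint ranges: [-3.01, 3.01], [-1.01, 2.22], [0.06, 2.58], [-1.02, 4.17], [0.09, 2.62], [-3.14, 3.14]. Speed limits (rad/s): [2.57, 2.57, 3.14, 3.14, 3.14, 3.14].

### API

Orientations are given as a rotation vector (axis times angle).
In Python, from station import get_obs, get_image, calibration, finish_job gives the robot as it stands. The module is installed in compiled form; this text tells all that it offers.
- The arm moves only by the shell command python3 -m jog 'ROWS' [FORCE]. ROWS is JSON, a list of rows, each a list of 7 numbers: the shift along the tool's x, y, z in cm, then the turn, a rotation vector about the tool's x, y, z in rad, then the closure in counts, from 0 (fully open) to 255 (shut). In form: [[dx, dy, dz, ax, ay, az, jaw], ...]. A call has 1 to 8 rows; each row is the pose to reach, as a shift and turn from the pose measured when the call began, along the tool's axes at that moment; what a row does not reach only later rows make up. A row lasts 1/12 s, in which the tool goes at most 41.7 mm and 7.16 degrees, less where a joint would pass 70% of its speed; a pose out of reach is approached as far as the arm can. A call with a gripper value outside its range is refused whole. The fingers move at their own pace and stop on an object; FORCE is the grip in N (left out, the last holds). Time passes only in rows, so rows that repeat a pose let the fingers close. It gives the time, the measured TCP pose, the force and the opening at its end, in the units of the state.
- get_obs(): the state, without advancing time (a new reading comes with each control period).
- get_image(name): name is "scene" or "top"; returns the picture (400x640x3 uint8, red, green, blue); there is no depth.
- calibration(name): a dict with "vfov" (degrees; the focal length in pixels is half the picture's height over the tangent of half this angle, whatever the lens; pixels are square), "cx", "cy" (the principal point, pixels), "R" (3x3) and "t" (3): a world point X has camera coordinates R X + t. Camera axes: x right, y down, z forward; pixel columns grow to the right and rows downward; lengths in m; the calibration is good to about 2 mm. A picture is of the moment at which its call begins. calibration takes no time and is no camera call.
- finish_job(): hands the job in, once; it reports no verdict.
The state is a dict: "t": time; "q": joint angles; "dq": joint speeds; "effort": joint torques, N m; "tool_pos": TCP position; "tool_rot": TCP orientation; "contact_force": force on the tool from outside, world axes, zero at the start; "wrist_torque": the same for the moment, N m; "opening": finger opening in m.
Only numpy, scipy, OpenCV 4.12 (cv2) and the standard library are available. Lean on these libraries where they do the work, as an engineer would, in place of code of your own. Each camera call takes 0.05 s, during which the arm holds its last target. There are 200 camera calls.

## Working session

There is one attempt and no reset: what is moved stays moved. The work goes in short steps, Python scripts to look and compute and a shell command to move; the robot and the scene stay as the last step left them, time stands still between calls to the robot, and variables do not carry over. Pictures are saved under pics/ and viewed, about 8 in all and at most 12, crops included, and the job is handed in when it is done.

```bash
mkdir -p pics; python3 - <<'E'
from station import *
import cv2
for n in("scene","top"):
    cv2.imwrite(f"pics/{n}0.png",get_image(n)[:,:,::-1]); c=calibration(n); print(n,c)
o=get_obs(); print(o)
E
```

```text
scene {'vfov': 55.424110353009596, 'cx': 320.90813770716215, 'cy': 204.81721660766914, 'R': array([[ 0.18441931,  0.98278376, -0.011207  ],
       [ 0.75516447, -0.14898623, -0.63838055],
       [-0.62905972,  0.10926657, -0.76963932]]), 't': array([-0.12974536, -0.30282455,  1.35827411])}
top {'vfov': 43.10151285049093, 'cx': 313.50731709114024, 'cy': 191.1410333032902, 'R': array([[ 1.67434998e-03, -9.99771359e-01, -2.13172929e-02],
       [-9.95598382e-01,  3.30987866e-04, -9.37216711e-02],
       [ 9.37072983e-02,  2.13803852e-02, -9.95370193e-01]]), 't': array([0.0333284 , 0.55286668, 1.26041255])}
{'t': 0.1, 'q': array([ 1.02201555e+00,  5.33098954e-02,  1.61411288e+00, -5.21980335e-05,
        1.47602238e+00, -1.18988846e-01]), 'dq': array([-0.00024664, -0.00270928, -0.00156714,  0.00117767,  0.00041659,
       -0.00073507]), 'effort': array([ 5.12327406e-04, -3.94907677e+01, -3.71363318e+01, -1.62776287e-04,
        3.91155263e-03,  5.80429810e-05]), 'tool_pos': array([0.26014967, 0.5676928 , 0.23820031]), 'tool_rot': array([-6.69804496e-01, -3.06878688e+00,  2.77546115e-03]), 'contact_force': array([ 0.32895136, -0.30358827, -0.77058691]), 'wrist_torque': array([-0.03465069,  0.00923755,  0.0021986 ]), 'opening': 0.08557596559545068}
```

View pics/scene0.png

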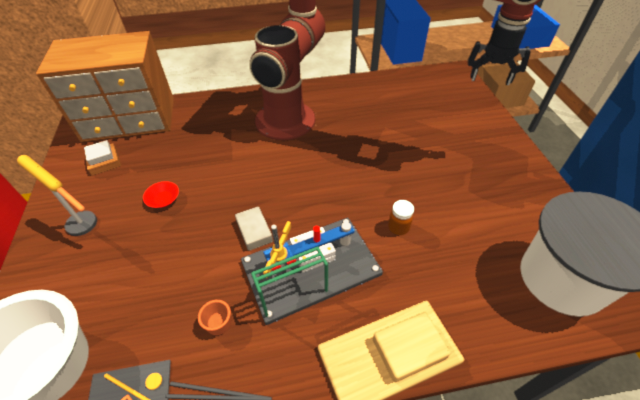

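View pics/top0.png

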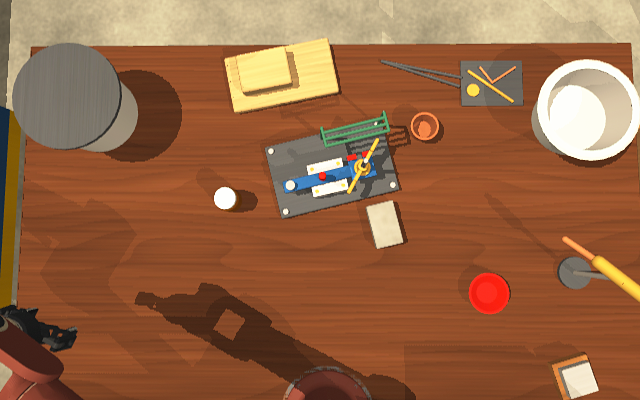

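The top view shows the clamp centred at about (333,175) px: pivot cap (290,185), red handle (322,176), stud/nut (362,167), wing tips (377,141) and (349,192). The rack is above it, the brick at (385,225), the jar at (226,198) and the crucible at (425,126).

```bash
cat > h.py <<'E'
import numpy as np, cv2
from station import *
from scipy.spatial.transform import Rotation as Rn
def cam(n):
    c=calibration(n); f=200/np.tan(np.radians(c['vfov']/2)); return c,f
def ray(n,u,v):
    c,f=cam(n); d=np.array([(u-c['cx'])/f,(v-c['cy'])/f,1]); return -c['R'].T@c['t'], c['R'].T@d
def onz(n,u,v,z):
    o,d=ray(n,u,v); return (o+d*(z-o[2])/d[2])
def proj(n,X):
    c,f=cam(n); p=c['R']@np.asarray(X)+c['t']; return np.array([c['cx'],c['cy']])+f*p[:2]/p[2]
def tri(a,b):
    (o1,d1),(o2,d2)=ray('scene',*a),ray('top',*b)
    s=np.linalg.lstsq(np.c_[d1,-d2],o2-o1,rcond=None)[0]
    p,q=o1+d1*s[0],o2+d2*s[1]; return (p+q)/2,np.linalg.norm(p-q)
def blobs(img,lo,hi,box,amin=4):
    x0,y0,x1,y1=box; h=cv2.cvtColor(img[y0:y1,x0:x1],cv2.COLOR_RGB2HSV); m=cv2.inRange(h,lo,hi)
    n,l,s,c=cv2.connectedComponentsWithStats(m)
    return [(s[i,4],s[i,:4]+[x0,y0,0,0],(c[i]+[x0,y0]).round(1)) for i in range(1,n) if s[i,4]>=amin],m
E
python3 - <<'E'
from h import *
t=cv2.imread('pics/top0.png');s=cv2.imread('pics/scene0.png')
a=cv2.resize(t[105:225,255:415],None,fx=5,fy=5,interpolation=cv2.INTER_CUBIC)
cv2.imwrite('pics/tc.png',a)
b=cv2.resize(s[205:325,230:390],None,fx=5,fy=5,interpolation=cv2.INTER_CUBIC)
cv2.imwrite('pics/sc.png',b)
for n,i,box in(('top',t,(260,105,405,220)),('scene',s,(235,205,390,320))):
  for nm,lo,hi in(('red',(0,180,100),(6,255,255)),('brass',(18,140,90),(32,255,255)),('blue',(100,150,60),(120,255,255)),('green',(65,80,40),(90,255,255))):
    print(n,nm,blobs(i[:,:,::-1],lo,hi,box)[0])
E
```

```text
top red [(np.int32(26), array([362, 151,   6,   6]), array([364.3, 153.2])), (np.int32(48), array([347, 154,  10,   7]), array([351.4, 156.8])), (np.int32(46), array([319, 172,   7,   8]), array([322.1, 175.8]))]
top brass [(np.int32(80), array([366, 138,  13,  22]), array([372. , 148.2])), (np.int32(231), array([347, 159,  24,  35]), array([358.6, 172.7])), (np.int32(7), array([337, 162,   3,   3]), array([337.7, 163. ])), (np.int32(8), array([310, 168,   4,   3]), array([311.5, 169. ])), (np.int32(6), array([342, 184,   3,   2]), array([343. , 184.5])), (np.int32(6), array([316, 190,   3,   3]), array([316.7, 190.8]))]
top blue [(np.int32(108), array([359, 156,  18,  24]), array([369.9, 170.1])), (np.int32(698), array([283, 160,  74,  33]), array([323.8, 177. ]))]
top green [(np.int32(608), array([320, 112,  70,  35]), array([355.3, 130.9]))]
scene red [(np.int32(88), array([312, 225,   8,  16]), array([316.2, 231.9])), (np.int32(23), array([287, 259,   9,   5]), array([291.2, 261.3])), (np.int32(20), array([272, 265,   9,   5]), array([276.1, 267.2]))]
scene brass [(np.int32(351), array([266, 221,  24,  45]), array([279.5, 247.3])), (np.int32(4), array([303, 257,   2,   2]), array([303.5, 257.5])), (np.int32(25), array([263, 268,   9,   6]), array([266.8, 271. ])), (np.int32(4), array([383, 317,   4,   2]), array([384.5, 317.2]))]
scene blue [(np.int32(567), array([284, 227,  70,  31]), array([316.2, 241.2])), (np.int32(43), array([264, 249,   7,  11]), array([267. , 253.6]))]
scene green [(np.int32(850), array([251, 246,  77,  70]), array([287. , 271.9]))]
```

View pics/tc.png

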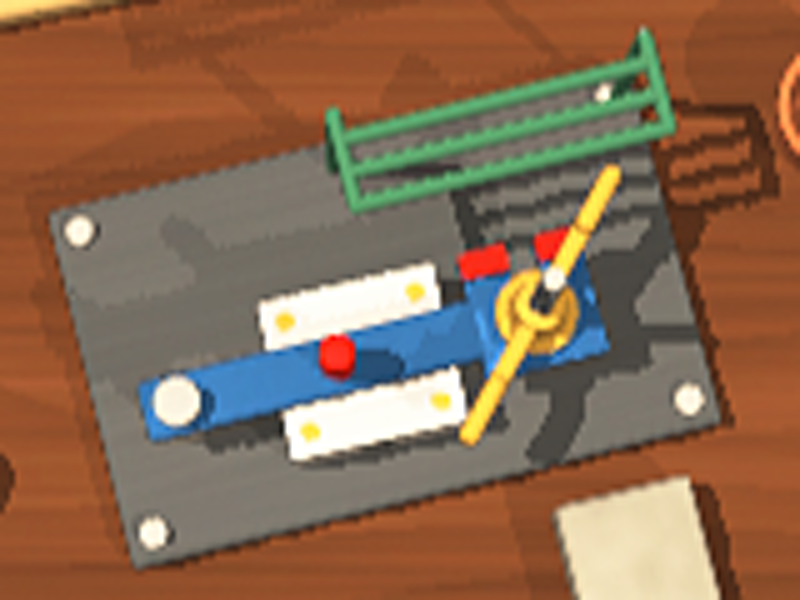

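View pics/sc.png

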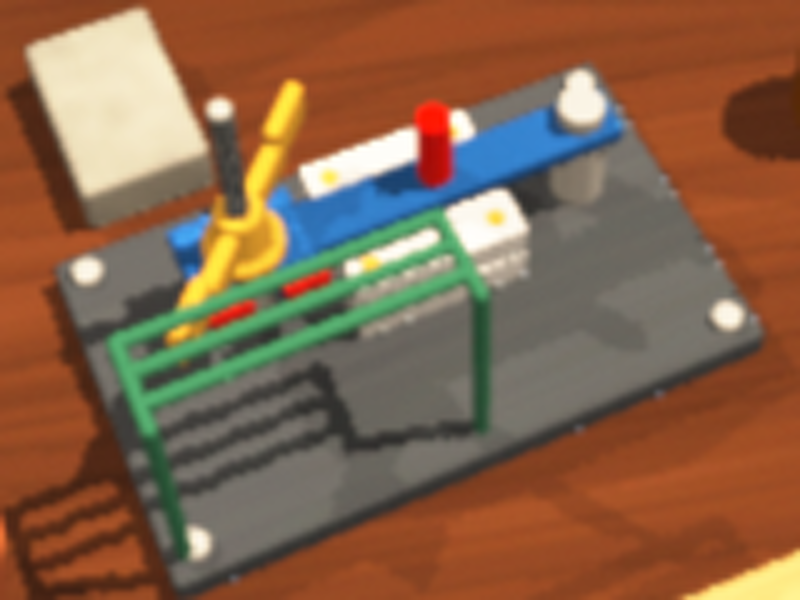

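The crops show, in full-image pixels: top view stud top (365.8,160.6), pivot cap (290.4,185), handle top (322.6,175.6), wing ends (377.4,139.6) and (349.2,192.2). Scene view: stud top (273.8,226.6), handle top (316.6,226.6). One wing points under the rack side, the other back toward the mould/robot side.

```bash
python3 - <<'E'
from h import *
st=onz('top',365.8,160.6,.19); pv=onz('top',290.4,185,.09); hd=onz('top',322.6,175.6,.1255)
print('stud',st,tri((273.8,226.6),(365.8,160.6)));print('pivot',pv,tri((346,225.5),(290.4,185)));print('handle',hd,tri((316.6,226.6),(322.6,175.6)))
print('dist sp',np.linalg.norm((st-pv)[:2]),'ph',np.linalg.norm((hd-pv)[:2]))
yax=(pv-st)[:2]; th=np.arctan2(yax[1],yax[0])-np.pi/2
# plate corners check
hdir=(hd-pv)[:2]
print('yaw',th,np.arctan2(hdir[1],hdir[0])+np.pi/2)
# refine yaw w/ rack: rod ends z=.146
t1=onz('top',377.4,139.8,.117);t2=onz('top',349.2,192.2,.117)
print('tips',t1,t2,np.linalg.norm(t1-t2),(t1+t2)/2)
d=t2-t1; a=np.arctan2(d[1],d[0]); print('dir t2',a,'rel clamp',a-th,'nut if t2=a',(a-th-1.745),'if t1=a',(a-th-1.745-np.pi))
for u,v in((255+78/5,105+230/5),(255+153/5,105+532/5),(255+688/5,105+398/5),(255+603/5,105+93/5)): print('bolt',onz('top',u,v,.024))
E
```

```text
stud [ 0.60561643 -0.08602028  0.19      ] (array([ 0.60595432, -0.08466651,  0.18830866]), np.float64(0.002982471395616309))
pivot [0.56179311 0.08828308 0.09      ] (array([0.56212524, 0.08964581, 0.08903524]), np.float64(0.0026261936379933307))
handle [0.58018344 0.0102589  0.1255    ] (array([0.58007034, 0.01226021, 0.12846792]), np.float64(0.00405537696798831))
dist sp 0.1797279696822925 ph 0.08016219450027869
yaw 0.24631449897843605 0.2314756099601114
tips [ 0.66684785 -0.11996629  0.117     ] [ 0.54177263 -0.05239721  0.117     ] 0.142159746424858 [ 0.60431024 -0.08618175  0.117     ]
dir t2 2.646283255077112 rel clamp 2.3999687560986755 nut if t2=a 0.6549687560986754 if t1=a -2.4866238974911177
bolt [0.65669114 0.14419233 0.024     ]
bolt [0.50142305 0.10453481 0.024     ]
bolt [ 0.56968434 -0.16716967  0.024     ]
bolt [ 0.72742745 -0.12563593  0.024     ]
```

```bash
cat >> h.py <<'E'
S=np.array([.6055,-.0855]); YAW=.247
def go(x,y,z,yang=None):
    o=get_obs(); R=Rn.from_rotvec(o['tool_rot']).as_matrix()
    d=R.T@(np.array([x,y,z])-o['tool_pos'])*100
    ya=np.arctan2(R[1,1],R[0,1]); tilt=R[:,2]
    print('t',round(o['t'],2),'pos',o['tool_pos'].round(4),'yang',round(ya,3),'tilt',tilt[:2].round(3),'q6',o['q'][5].round(2),'q1',o['q'][0].round(2),'open',round(o['opening'],4),'F',o['contact_force'].round(1))
    print('shift cm',d.round(2),'az',None if yang is None else round(-(yang-ya),3))
E
python3 -c "
from h import *
go(.553,-.057,.238,-2.066)"
```

```text
t 0.1 pos [0.2601 0.5677 0.2382] yang 1.141 tilt [-0.001 -0.002] q6 -0.12 q1 1.02 open 0.0856 F [ 0.3 -0.3 -0.8]
shift cm [-52.65 -44.59   0.09] az 3.207
```

```bash
python3 -m jog '[[-2.5,-2,0,0,0,0.12,100],[-5,-4,0,0,0,0.24,100],[-7.5,-6,0,0,0,0.36,120],[-10,-8,0,0,0,0.48,135],[-12.5,-10,0,0,0,0.6,135],[-15,-12.5,0,0,0,0.72,135],[-17.5,-15,0,0,0,0.84,135],[-20,-17,0,0,0,0.95,135]]' 30
python3 -c "
from h import *
go(.553,-.057,.238,-2.066)"
```

```text
t: 0.77
tool_pos: [0.3709, 0.3279, 0.2378]
tool_rot: [2.006, 2.417, -0.004]
contact_force: [0.7, -0.4, -0.3]
opening: 0.0402
t 0.77 pos [0.3709 0.3279 0.2378] yang 0.185 tilt [-0.002 -0.002] q6 0.39 q1 0.57 open 0.0402 F [ 0.7 -0.4 -0.3]
shift cm [-4.118e+01  1.080e+01  4.000e-02] az 2.251
```

```bash
python3 -m jog '[[-3,0.8,0,0,0,0.12,135],[-6,1.6,0,0,0,0.24,135],[-9,2.4,0,0,0,0.36,135],[-12,3.2,0,0,0,0.48,135],[-15.5,4,0,0,0,0.6,135],[-19,5,0,0,0,0.72,135],[-22,5.8,0,0,0,0.84,135],[-25,6.6,0,0,0,0.95,135]]'
python3 -c "
from h import *
go(.553,-.057,.238,-2.066)"
```

```text
t: 1.43
tool_pos: [0.4821, 0.0926, 0.2378]
tool_rot: [2.893, 1.223, -0.005]
contact_force: [0.7, 0.3, 0.0]
opening: 0.0402
t 1.43 pos [0.4821 0.0926 0.2378] yang -0.771 tilt [-0.002 -0.002] q6 0.81 q1 0.04 open 0.0402 F [0.7 0.3 0. ]
shift cm [-5.79 15.51 -0.  ] az 1.295
```

```bash
python3 -m jog '[[-0.7,2,0,0,0,0.12,135],[-1.4,4,0,0,0,0.24,135],[-2.2,6,0,0,0,0.36,135],[-3,8,0,0,0,0.48,135],[-3.8,10,0,0,0,0.6,135],[-4.6,12,0,0,0,0.72,135],[-5.2,14,0,0,0,0.84,135],[-5.8,15.5,0,0,0,0.96,135]]'
python3 -c "
from h import *
go(.553,-.057,.18,-2.066)"
```

```text
t: 2.1
tool_pos: [0.5531, -0.0584, 0.2373]
tool_rot: [3.128, -0.262, -0.004]
contact_force: [0.1, 0.2, 0.2]
opening: 0.04
t 2.1 pos [ 0.5531 -0.0584  0.2373] yang -1.738 tilt [-0.003 -0.002] q6 1.5 q1 -0.24 open 0.04 F [0.1 0.2 0.2]
shift cm [-0.02 -0.15  5.73] az 0.328
```

```bash
python3 -m jog '[[0,0,1,0,0,0.12,135],[0,0,2.5,0,0,0.24,135],[0,-0.1,4.5,0,0,0.328,135],[0,-0.15,6.7,0,0,0.328,135],[0,-0.15,9,0,0,0.328,135],[0,-0.15,9.7,0,0,0.328,135],[0,-0.15,9.7,0,0,0.328,135]]'
python3 - <<'E'
from h import *
go(.553,-.057,.098,-2.066)
a=get_image('top')[90:210,270:430,::-1]; b=get_image('scene')[185:285,230:390,::-1]
f=lambda i:cv2.resize(i,None,fx=4,fy=4,interpolation=cv2.INTER_CUBIC)[:300]
cv2.imwrite('pics/m1.png',np.vstack([f(a[20:]),f(b)]))
E
```

```text
t: 2.68
tool_pos: [0.5509, -0.0566, 0.1371]
tool_rot: [3.043, -0.769, -0.013]
contact_force: [-0.5, 0.1, 0.3]
opening: 0.0401
t 2.68 pos [ 0.5509 -0.0566  0.1371] yang -2.066 tilt [-0.009 -0.001] q6 1.83 q1 -0.24 open 0.0401 F [-0.5  0.1  0.3]
shift cm [ 0.23 -0.09  3.91] az 0.0
```

View pics/m1.png

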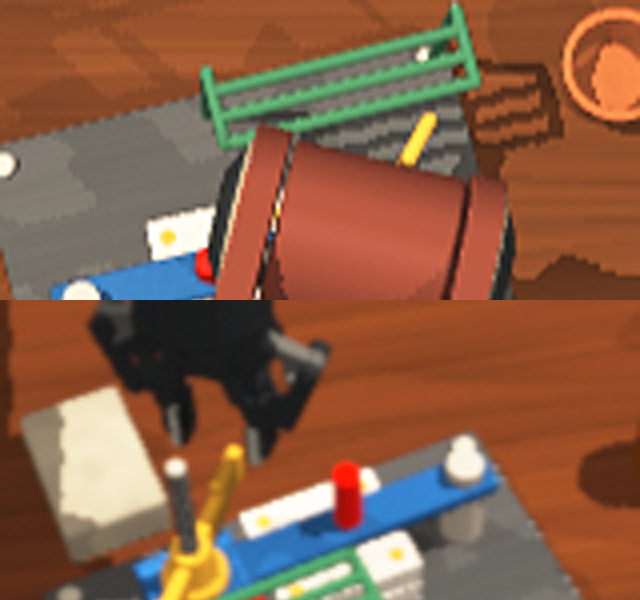

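The hand is above wing a, with its fingers to either side of the wing end (crop (235,452), fingertips (180,440) and (258,460)). Next I descend and close.

```bash
python3 -m jog '[[0.1,-0.1,1,0,0,0,135],[0.2,-0.1,2,0,0,0,135],[0.23,-0.1,3,0,0,0,135],[0.23,-0.1,3.9,0,0,0,135],[0.23,-0.1,3.9,0,0,0,135],[0.23,-0.1,3.9,0,0,0,255],[0.23,-0.1,3.9,0,0,0,255],[0.23,-0.1,3.9,0,0,0,255]]' 30
python3 -c "
from h import *
go(.553,-.057,.098,-2.066)"
```

```text
t: 3.45
tool_pos: [0.556, -0.0575, 0.1024]
tool_rot: [3.043, -0.769, -0.002]
contact_force: [-0.7, -0.1, -1.2]
opening: 0.009
t 3.45 pos [ 0.556  -0.0575  0.1024] yang -2.066 tilt [-0.002 -0.002] q6 1.83 q1 -0.23 open 0.009 F [-0.7 -0.1 -1.2]
shift cm [-0.29  0.1   0.44] az 0.0
```

```bash
python3 -m jog '[[0.03,0.57,-0.02,0,0,-0.1,255],[0.11,1.13,-0.04,0,0,-0.2,255],[0.25,1.68,-0.06,0,0,-0.3,255],[0.45,2.22,-0.08,0,0,-0.4,255],[0.7,2.73,-0.1,0,0,-0.5,255],[1.0,3.22,-0.11,0,0,-0.6,255],[1.34,3.67,-0.13,0,0,-0.7,255],[1.73,4.09,-0.15,0,0,-0.8,255]]' 40
python3 - <<'E'
from h import *
go(.553,-.057,.1,-2.066)
p=get_obs()['tool_pos'][:2]-S; print('r',np.hypot(*p),'ang',np.arctan2(p[1],p[0])-YAW, get_obs()['wrist_torque'].round(2))
E
```

```text
t: 4.12
tool_pos: [0.5518, -0.1022, 0.1041]
tool_rot: [3.102, 0.484, -0.003]
contact_force: [0.2, 0.1, -2.3]
opening: 0.0091
t 4.12 pos [ 0.5518 -0.1022  0.1041] yang -1.261 tilt [-0.002 -0.003] q6 0.95 q1 -0.31 open 0.0091 F [ 0.2  0.1 -2.3]
shift cm [ 1.49 -4.26  0.4 ] az 0.805
r 0.05626866233174626 ang -3.0879968878757436 [-0.07 -0.08 -0.13]
```

```bash
python3 -m jog '[[0.03,0.57,-0.02,0,0,-0.1,255],[0.11,1.13,-0.04,0,0,-0.2,255],[0.25,1.68,-0.06,0,0,-0.3,255],[0.45,2.22,-0.08,0,0,-0.4,255],[0.7,2.73,-0.1,0,0,-0.5,255],[1.0,3.22,-0.11,0,0,-0.6,255],[1.34,3.67,-0.13,0,0,-0.7,255],[1.73,4.09,-0.15,0,0,-0.8,255]]' 40
python3 -m jog '[[0.03,0.57,-0.02,0,0,-0.1,255],[0.11,1.13,-0.04,0,0,-0.2,255],[0.25,1.68,-0.06,0,0,-0.3,255],[0.45,2.22,-0.08,0,0,-0.4,255],[0.7,2.73,-0.1,0,0,-0.5,255],[1.0,3.22,-0.11,0,0,-0.6,255],[1.34,3.67,-0.13,0,0,-0.7,255],[1.5,3.84,-0.15,0,0,-0.74,255]]' 40
python3 - <<'E'
from h import *
go(.553,-.057,.1,-2.066)
p=get_obs()['tool_pos'][:2]-S; print('r',np.hypot(*p),'ang',(np.arctan2(p[1],p[0])-YAW)%6.2832, get_obs()['wrist_torque'].round(2))
E
```

```text
t: 4.78
tool_pos: [0.581, -0.1363, 0.1057]
tool_rot: [2.665, 1.659, -0.004]
contact_force: [1.3, 0.3, -2.3]
opening: 0.0092
t: 5.45
tool_pos: [0.6226, -0.14, 0.1072]
tool_rot: [1.881, 2.515, -0.005]
contact_force: [0.4, -0.4, -2.3]
opening: 0.0089
t 5.45 pos [ 0.6226 -0.14    0.1072] yang 0.287 tilt [-0.001 -0.004] q6 -0.62 q1 -0.34 open 0.0089 F [ 0.4 -0.4 -2.3]
shift cm [ 9.93 -4.33  0.69] az 2.353
r 0.05707714688548759 ang 4.76979013416236 [-0.18 -0.15 -0.16]
```

```bash
python3 -m jog '[[0,0,0,0,0,0,135],[0,0,0,0,0,0,135],[0,0,0,0,0,0,135],[0,0,-2,0,0,0,135],[0,0,-5,0,0,0,135],[0,0,-8,0,0,0,135],[0,0,-11.5,0,0,0,135],[0,0,-11.5,0,0,0,135]]'
python3 - <<'E'
from h import *
b=S+.057*np.array([np.cos(1.63+YAW),np.sin(1.63+YAW)]); print(b)
go(*b,.102,.287+.02)
i=get_image('top');a=i[90:210,270:430,::-1]; b=get_image('scene')[185:285,230:390,::-1]
f=lambda i:cv2.resize(i,None,fx=4,fy=4,interpolation=cv2.INTER_CUBIC)[:300]
cv2.imwrite('pics/m2.png',np.vstack([f(a[20:]),f(b)]))
E
```

```text
t: 6.12
tool_pos: [0.6263, -0.1408, 0.2322]
tool_rot: [1.873, 2.503, 0.002]
contact_force: [0.9, -0.0, 2.7]
opening: 0.0402
[ 0.58831786 -0.03115137]
t 6.12 pos [ 0.6263 -0.1408  0.2322] yang 0.286 tilt [ 0.013 -0.008] q6 -0.62 q1 -0.34 open 0.0402 F [ 0.9 -0.   2.7]
shift cm [11.75 -0.69 12.88] az -0.021
```

View pics/m2.png

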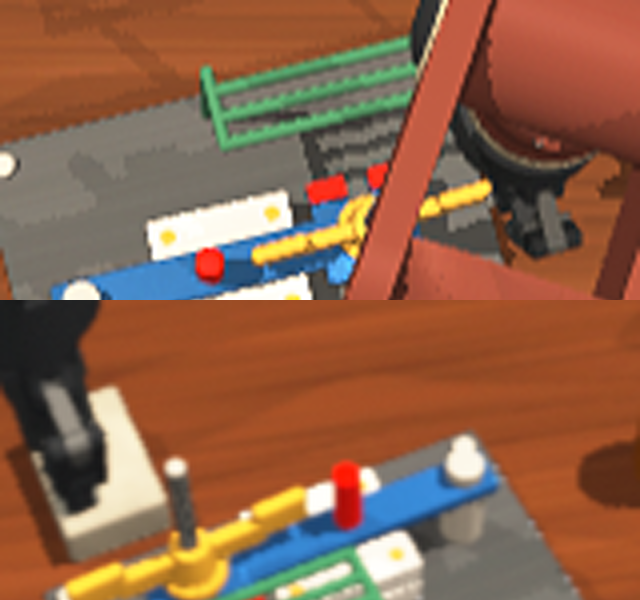

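Wing b now lies along the bar toward the handle (crop ends (255,255) and (488,187)), and the hand is clear above wing a.

```bash
python3 - <<'E'
from h import *
p=onz('top',270+256/4,110+253/4,.122);q=onz('top',270+488/4,110+187/4,.122);d=p-q
print(p,q,np.hypot(*d[:2]),'clamp ang b',np.arctan2(d[1],d[0])-YAW)
E
python3 -m jog '[[2.5,-0.2,0,0,0,0,135],[5.5,-0.4,0,0,0,0,135],[8.5,-0.6,0,0,0,0,135],[11.8,-0.7,0.3,0,0,0,135],[11.8,-0.7,2,0,0,0,135],[11.8,-0.7,5,0,0,0,135],[11.8,-0.7,7,0,0,0,135],[11.8,-0.7,7,0,0,0,135]]'
python3 - <<'E'
from h import *
b=S+.057*np.array([np.cos(1.63+YAW),np.sin(1.63+YAW)])
go(*b,.102,.306)
E
```

```text
[ 0.58617412 -0.01659326  0.122     ] [ 0.62523917 -0.15337177  0.122     ] 0.14224781232244196 clamp ang b 1.6019978268250354
t: 6.88
tool_pos: [0.5797, -0.0282, 0.1474]
tool_rot: [-1.88, -2.512, 0.011]
contact_force: [-0.9, -0.1, -0.5]
opening: 0.04
t 6.88 pos [ 0.5797 -0.0282  0.1474] yang 0.286 tilt [-0.007 -0.003] q6 -0.46 q1 -0.17 open 0.04 F [-0.9 -0.1 -0.5]
shift cm [-0.53  0.78  4.53] az -0.02
```

```bash
python3 -m jog '[[-0.5,0.9,0,0,0,0,135],[-0.5,0.9,0.5,0,0,0,135],[-0.5,0.9,2.5,0,0,0,135],[-0.5,0.9,4.6,0,0,0,135],[-0.5,0.9,4.6,0,0,0,135],[-0.5,0.9,4.6,0,0,0,255],[-0.5,0.9,4.6,0,0,0,255],[-0.5,0.9,4.6,0,0,0,255]]' 40
python3 - <<'E'
from h import *
go(.5898,-.0307,.102,.306)
p=get_obs()['tool_pos'][:2]-S; print('r',np.hypot(*p),'ang',(np.arctan2(p[1],p[0])-YAW)%6.2832, get_obs()['wrist_torque'].round(2))
E
```

```text
t: 7.55
tool_pos: [0.5906, -0.0307, 0.1034]
tool_rot: [-1.882, -2.514, 0.008]
contact_force: [0.4, 0.1, -1.2]
opening: 0.0093
t 7.55 pos [ 0.5906 -0.0307  0.1034] yang 0.286 tilt [-0.004 -0.004] q6 -0.46 q1 -0.18 open 0.0093 F [ 0.4  0.1 -1.2]
shift cm [ 0.03 -0.08  0.14] az -0.02
r 0.05675344107972315 ang 1.588898641077674 [ 0.07  0.09 -0.05]
```

```bash
python3 -m jog '[[-0.03,-0.57,-0.02,0,0,-0.1,255],[-0.11,-1.13,-0.04,0,0,-0.2,255],[-0.25,-1.68,-0.06,0,0,-0.3,255],[-0.45,-2.22,-0.08,0,0,-0.4,255],[-0.7,-2.73,-0.1,0,0,-0.5,255],[-1.0,-3.22,-0.11,0,0,-0.6,255],[-1.34,-3.67,-0.13,0,0,-0.7,255],[-1.73,-4.09,-0.15,0,0,-0.8,255]]' 40
python3 -m jog '[[-0.03,-0.57,-0.02,0,0,-0.1,255],[-0.11,-1.13,-0.04,0,0,-0.2,255],[-0.25,-1.68,-0.06,0,0,-0.3,255],[-0.45,-2.22,-0.08,0,0,-0.4,255],[-0.7,-2.73,-0.1,0,0,-0.5,255],[-1.0,-3.22,-0.11,0,0,-0.6,255],[-1.34,-3.67,-0.13,0,0,-0.7,255],[-1.73,-4.09,-0.15,0,0,-0.8,255]]' 40
python3 - <<'E'
from h import *
go(.5898,-.0307,.102,.306)
p=get_obs()['tool_pos'][:2]-S; print('r',np.hypot(*p),'ang',(np.arctan2(p[1],p[0])-YAW)%6.2832, get_obs()['wrist_torque'].round(2))
E
```

```text
t: 8.22
tool_pos: [0.5565, -0.0589, 0.1052]
tool_rot: [-0.747, -3.05, 0.006]
contact_force: [4.5, -0.5, -7.1]
opening: 0.0096
t: 8.88
tool_pos: [0.5531, -0.1029, 0.1068]
tool_rot: [0.507, -3.099, 0.003]
contact_force: [4.3, 2.2, -6.9]
opening: 0.0093
t 8.88 pos [ 0.5531 -0.1029  0.1068] yang 1.895 tilt [-0.001 -0.002] q6 -2.21 q1 -0.31 open 0.0093 F [ 4.3  2.2 -6.9]
shift cm [-5.78  5.67  0.46] az 1.589
r 0.05523589263074688 ang 3.2144451424025426 [ 0.29 -0.41 -0.05]
```

```bash
python3 -m jog '[[-0.03,-0.56,-0.02,0,0,-0.1,255],[-0.11,-1.11,-0.04,0,0,-0.2,255],[-0.25,-1.65,-0.06,0,0,-0.3,255],[-0.44,-2.17,-0.08,0,0,-0.4,255],[-0.68,-2.67,-0.1,0,0,-0.5,255],[-0.68,-2.67,-0.1,0,0,-0.5,255]]' 40
python3 -m jog '[[0,0,0,0,0,0,135],[0,0,0,0,0,0,135],[0,0,0,0,0,0,135],[0,0,-2,0,0,0,135],[0,0,-5,0,0,0,135],[0,0,-8,0,0,0,135],[0,0,-11.5,0,0,0,135],[0,0,-11.5,0,0,0,135]]'
python3 - <<'E'
from h import *
go(.580,.0113,.238,YAW)
i=get_image('top');a=i[90:210,270:430,::-1]; b=get_image('scene')[185:285,230:390,::-1]
f=lambda i:cv2.resize(i,None,fx=4,fy=4,interpolation=cv2.INTER_CUBIC)[:300]
cv2.imwrite('pics/m3.png',np.vstack([f(a[20:]),f(b)]))
E
```

```text
t: 9.38
tool_pos: [0.5683, -0.1264, 0.1077]
tool_rot: [1.259, -2.876, 0.003]
contact_force: [2.4, -0.1, -5.3]
opening: 0.0092
t: 10.05
tool_pos: [0.5723, -0.1273, 0.2329]
tool_rot: [-1.255, 2.869, -0.019]
contact_force: [0.1, -1.0, 1.8]
opening: 0.04
t 10.05 pos [ 0.5723 -0.1273  0.2329] yang 2.395 tilt [ 0.014 -0.007] q6 -2.74 q1 -0.34 open 0.04 F [ 0.1 -1.   1.8]
shift cm [-10.7    8.83  -0.6 ] az 2.148
```

View pics/m3.png

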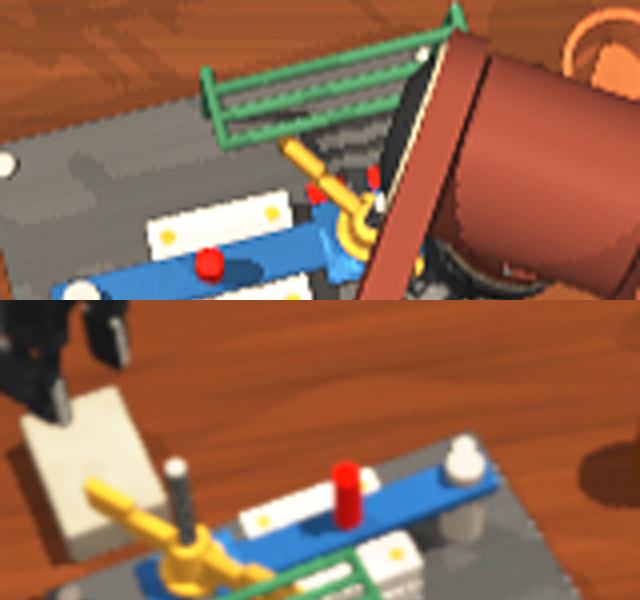

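Wing b now points away toward the brick side and wing a (crop (288,148)) points toward the rack side, well below the rods. The handle is free to take at crop (210,265). The nut reads about 5.1 by my count.

```bash
python3 - <<'E'
from h import *
p=onz('top',270+286/4,110+145/4,.1255)[:2]-S; print(np.hypot(*p),'wing a ang',np.arctan2(p[1],p[0])-YAW,'nut',np.arctan2(p[1],p[0])-YAW+2*np.pi-1.745)
E
python3 -m jog '[[-1.4,1.2,0,0,0,0.12,120],[-2.8,2.4,0,0,0,0.24,120],[-4.2,3.5,0,0,0,0.36,120],[-5.6,4.6,0,0,0,0.48,120],[-7,5.7,0,0,0,0.6,120],[-8.4,6.8,0,0,0,0.72,120],[-9.6,7.9,0,0,0,0.84,120],[-10.7,8.8,0,0,0,0.96,120]]'
python3 -m jog '[[0,0,0,0,0,0.12,120],[0,0,0,0,0,0.24,120],[0,0,0,0,0,0.36,120],[0,0,0,0,0,0.48,120],[0,0,0,0,0,0.6,120],[0,0,0,0,0,0.72,120],[0,0,0,0,0,0.84,120],[0,0,0,0,0,0.96,120]]'
python3 - <<'E'
from h import *
go(.580,.0113,.15,YAW)
E
```

```text
0.06775468413066665 wing a ang 0.6083565832918145 nut 5.146541890471401
t: 10.82
tool_pos: [0.5767, 0.0131, 0.2238]
tool_rot: [0.222, 3.132, -0.006]
contact_force: [0.2, 0.2, 0.2]
opening: 0.0448
t: 11.48
tool_pos: [0.5756, 0.0133, 0.2218]
tool_rot: [1.652, 2.671, -0.006]
contact_force: [0.0, 1.1, 0.2]
opening: 0.0452
t 11.48 pos [0.5756 0.0133 0.2218] yang 0.463 tilt [-0.001 -0.004] q6 -0.57 q1 -0.1 open 0.0452 F [0.  1.1 0.2]
shift cm [-0.35  0.32  7.18] az 0.216
```

```bash
python3 -m jog '[[-0.35,0.32,0,0,0,0.12,120],[-0.35,0.32,1,0,0,0.216,120],[-0.35,0.32,3.5,0,0,0.216,120],[-0.35,0.32,6,0,0,0.216,120],[-0.35,0.32,6.2,0,0,0.216,120],[-0.35,0.32,6.2,0,0,0.216,120]]'
python3 - <<'E'
from h import *
go(.580,.0113,.1,YAW)
E
```

```text
t: 11.98
tool_pos: [0.5777, 0.0117, 0.1565]
tool_rot: [-1.928, -2.474, 0.011]
contact_force: [-0.2, -1.2, 0.5]
opening: 0.045
t 11.98 pos [0.5777 0.0117 0.1565] yang 0.247 tilt [-0.008 -0.003] q6 -0.35 q1 -0.11 open 0.045 F [-0.2 -1.2  0.5]
shift cm [-0.09  0.27  5.64] az -0.0
```

```bash
python3 -m jog '[[-0.1,0.25,1,0,0,0,120],[-0.1,0.25,3,0,0,0,120],[-0.1,0.25,5,0,0,0,120],[-0.1,0.25,5.6,0,0,0,120],[-0.1,0.25,5.6,0,0,0,255],[-0.1,0.25,5.6,0,0,0,255],[-0.1,0.25,5.6,0,0,0,255],[-0.1,0.25,5.6,0,0,0,255]]' 30
python3 - <<'E'
from h import *
go(.580,.0113,.1,YAW)
E
```

```text
t: 12.65
tool_pos: [0.581, 0.0111, 0.1019]
tool_rot: [-1.93, -2.476, 0.008]
contact_force: [1.6, 0.7, -2.0]
opening: 0.0172
t 12.65 pos [0.581  0.0111 0.1019] yang 0.247 tilt [-0.005 -0.003] q6 -0.35 q1 -0.11 open 0.0172 F [ 1.6  0.7 -2. ]
shift cm [ 0.04 -0.09  0.19] az -0.0
```

```bash
python3 -m jog '[[0.01,-0.4,0,0,0,0.05,255],[0.04,-0.8,0,0,0,0.1,255],[0.16,-1.59,0,0,0,0.2,255],[0.36,-2.36,0,0,0,0.3,255],[0.63,-3.12,0,0,0,0.4,255],[0.98,-3.84,0,0,0,0.5,255],[1.4,-4.52,0,0,0,0.6,255],[1.88,-5.15,0,0,0,0.7,255]]' 30
python3 - <<'E'
from h import *
go(.580,.0113,.1,YAW)
p=get_obs()['tool_pos'][:2]-[.562,.089]; print(np.hypot(*p), 'bar',-np.pi/2-(np.arctan2(p[1],p[0])-YAW))
E
```

```text
t: 13.32
tool_pos: [0.5261, 0.0177, 0.1019]
tool_rot: [-2.667, -1.658, 0.006]
contact_force: [3.0, 3.9, -7.2]
opening: 0.0168
t 13.32 pos [0.5261 0.0177 0.1019] yang -0.458 tilt [-0.004 -0.001] q6 0.35 q1 -0.11 open 0.0168 F [ 3.   3.9 -7.2]
shift cm [1.81 5.11 0.17] az -0.705
0.07982562952425573 bar 0.7129950547993582
```

```bash
python3 -m jog '[[0.04,-0.8,0,0,0,0.1,255],[0.16,-1.59,0,0,0,0.2,255],[0.36,-2.36,0,0,0,0.3,255],[0.63,-3.12,0,0,0,0.4,255],[0.98,-3.84,0,0,0,0.5,255],[1.4,-4.52,0,0,0,0.6,255],[1.88,-5.15,0,0,0,0.7,255],[1.88,-5.15,0,0,0,0.7,255]]' 30
python3 -m jog '[[0,0,0,0,0,0,110],[0,0,0,0,0,0,110],[0,0,0,0,0,0,110],[0,0,-2,0,0,0,110],[0,0,-5,0,0,0,110],[0,0,-8,0,0,0,110],[0,0,-12,0,0,0,110],[0,0,-12,0,0,0,110]]'
python3 -m jog '[[-2,0,-2,0,0,0,110],[-5,0,-4,0,0,0,110],[-8,0,-4,0,0,0,110],[-8,0,-4,0,0,0,110]]'
python3 - <<'E'
from h import *
go(.40,.25,.26)
a=get_image('top'); b=get_image('scene')
f=lambda i:cv2.resize(i[:,:,::-1],None,fx=4,fy=4,interpolation=cv2.INTER_CUBIC)
cv2.imwrite('pics/m4.png',np.vstack([f(a[110:185,240:430]),f(b[185:260,225:415])]))
E
```

```text
t: 13.98
tool_pos: [0.488, 0.0589, 0.1019]
tool_rot: [-3.074, -0.639, 0.004]
contact_force: [3.3, 2.8, -8.1]
opening: 0.017
t: 14.65
tool_pos: [0.4929, 0.0582, 0.2321]
tool_rot: [3.073, 0.639, 0.02]
contact_force: [1.0, 0.3, 2.0]
opening: 0.0485
t: 14.98
tool_pos: [0.4174, 0.0249, 0.2738]
tool_rot: [3.071, 0.636, 0.027]
contact_force: [0.9, 0.6, -0.3]
opening: 0.0489
t 14.98 pos [0.4174 0.0249 0.2738] yang -1.163 tilt [ 0.018 -0.002] q6 1.04 q1 -0.12 open 0.0489 F [ 0.9  0.6 -0.3]
shift cm [  7.32 -21.36   1.32] az None
```

View pics/m4.png

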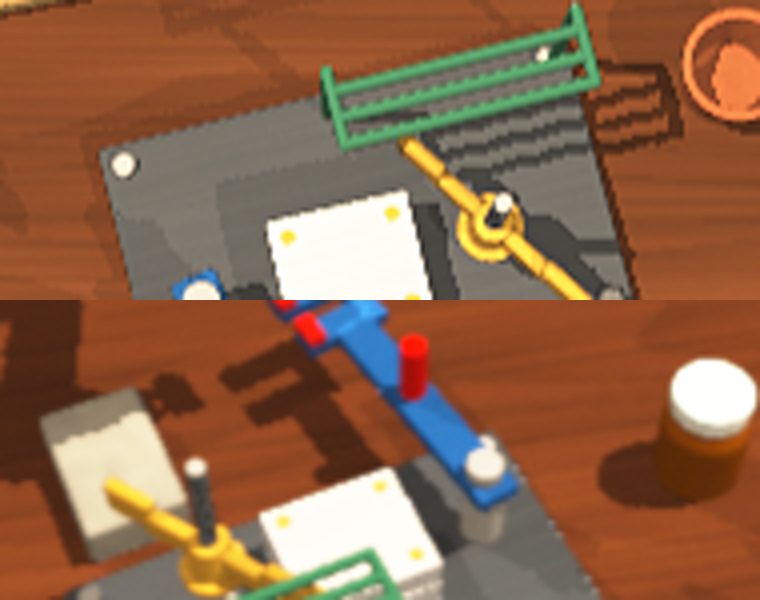

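The bar is swung clear (scene crop: from cap (485,465) to fork (300,320)) and the mould is fully exposed. The nut is raised and the rack is intact. I'll run a numeric before/after check, then hand in.

```bash
python3 - <<'E'
from h import *
n={k:get_image(k) for k in('top','scene')}
for k in n:
    o=cv2.imread(f'pics/{k}0.png')[:,:,::-1]
    boxes={'top':{'mould':(300,150,350,168),'crucible':(405,105,445,145),'jar':(208,182,245,215),'rack':(318,110,392,148),'brick':(362,198,410,252)},'scene':{'brick':(232,204,262,250),'jar':(385,198,418,238),'crucible':(192,297,236,340),'mould':(294,240,340,262)}}[k]
    for m,(x0,y0,x1,y1) in boxes.items():
        g=lambda i:cv2.cvtColor(np.ascontiguousarray(i[y0:y1,x0:x1]),cv2.COLOR_RGB2GRAY).astype(np.float32)
        s,r=cv2.phaseCorrelate(g(o),g(n[k])); print(k,m,np.round(s,2),round(r,2))
E
```

```text
top mould [0.15 0.34] 0.85
top crucible [-0.01  0.  ] 1.0
top jar [-0.01  0.  ] 1.0
top rack [0.65 0.17] 0.58
top brick [0.17 0.19] 0.66
scene brick [0.2  0.19] 0.59
scene jar [0.04 0.  ] 0.99
scene crucible [0.5  0.48] 1.0
scene mould [ 0.39 -0.23] 0.57
```

```bash
python3 -c "
from station import *
o=get_obs();print(o['t'],abs(o['dq']).max(),o['contact_force']);print(finish_job())"
```

```text
15.1833 0.02200922155740278 [-0.69180246  0.38222579 -0.53243399]
the job is handed in; nothing more can be done
None
```

The clamp is open and the job is handed in at about 15 s. The nut is raised clear of the catches, the bar is swung off the mould, and the arm has withdrawn.

- **Nut:** I turned wing a and then wing b, from about 0.65 to 5.15 rad as measured in the top picture. By the given pitch, that puts the flange underside at about 87.8 mm, above the 85.5 mm catch tops.
- **Bar:** I gripped the red handle and swung it about 1.4 rad towards the robot. The last picture shows the mould fully uncovered, the nut still raised and the rack intact.
- **Forces:** The highest reading at the end of any move was about 9 N, so nothing suggested a knock against the rack. The readings between those points were not recorded.
- **Before/after picture check:** All shifts were under 0.7 px. The jar and crucible matched firmly. The matches for the mould, brick and rack were weaker (0.57–0.85), probably because the bar, the nut and shadows changed in those crops. Those three are therefore less certain, though the mould's two visible screws were within about 0.5 px of their starting positions.
- **Measurement disagreement:** The two camera views differed by 3–4 mm when locating the stud and handle. Both grasps still closed at about the expected widths (9 mm on the 10 mm wings, 17 mm on the 18 mm handle).

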